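# Hook the filter cover and hold the fume extractor's sprung shutter half open

### The arm

A 7-joint arm with a two-finger parallel gripper is mounted at the origin on the work surface. World frame = base frame: x ahead of the robot, y to its left, z up, the work surface at z = 0. Lengths are in mm, angles in rad, forces in N, time in s.
With the tool pointing down it reaches from about 400 to 850 mm from the base axis. Payload 6.9 kg.
Tool frame: the origin (TCP) lies at the very end of the fingers, on their centre line; the grasp point (between the pads) lies 19 mm behind it; z points along the fingers, x is the direction in which the jaws open and shut, and the axes are right-handed (so a half turn about z gives the same grasp; the last joint's range is limited). The gripper opens to 85 mm and grips with 20 to 120 N. Pads are 22 mm wide; open, the fingers measure 114 mm over their backs; the gripper's body (76 mm by 85 mm) begins 54 mm behind the grasp point. The pads swing forward as they close: fully open they stand 13 mm farther back than shut.
Start: joints at [-1.079, 0.507, -0.238, 1.5, 0.126, 1.149, -0.155], TCP at [235.205, 579.042, 231.275] pointing down, gripper open.
Joint ranges: [-3.08, 3.08], [-0.24, 2.05], [-1.43, 1.35], [0, 2.5], [-1.52, 4.66], [0.17, 1.96], [-2.89, 2.89]. Speed limits (rad/s): [2.39, 2.39, 3.14, 3.14, 3.14, 3.14, 3.14].

### API

Orientations are given as a unit quaternion [w, x, y, z].
In Python, from plant import ctrl gives the robot as it stands.
- The arm moves only by the tool jog_arm, never from a script. Its argument "increments" is a list that holds one entry, the list of rows, each a list of 5 numbers: the shift along the tool's x, y, z in mm, then the turn about the tool's z in degrees, then the finger opening in mm, from 0 to 85.4. A call has 1 to 10 rows; each row is the pose to reach, as a shift and turn from the pose measured when the call began, along the tool's axes at that moment; what a row does not reach only later rows make up. A row lasts 1/10 s, in which the tool goes at most 50 mm and 8.59 degrees, less where a joint would pass 70% of its speed; a pose out of reach is approached as far as the arm can. A call with a gripper value outside its range is refused whole. The fingers move at their own pace and stop on an object; the grip force is fixed at half the most. Time passes only in rows, so rows that repeat a pose let the fingers close. It gives the time, the measured TCP pose, the force and the opening at its end, in the units of the state.
- ctrl.observe(): the state, without advancing time (a new reading comes with each control period).
- ctrl.grab_frame(name): name is "side" or "top" or "wrist"; returns (picture, depth): 384x512x3 uint8, blue, green, red; 384x512 float32, mm along the optical axis (not along the pixel's ray), 0 where there is no reading.
- ctrl.camera_info(name): a dict with "mtx" (3x3 intrinsics, pixels), "rvec" (rotation vector, rad) and "tvec" (3), from world to camera coordinates, as OpenCV has them. Camera axes: x right, y down, z forward; pixel columns grow to the right and rows downward; lengths in mm; the calibration is good to about 2 mm. The wrist camera is an equidistant fisheye: a pixel r from the principal point sees the ray r / f radians off the axis. A picture is of the moment at which its call begins: read the wrist's pose just before it. camera_info takes no time and is no camera call; for the wrist camera it gives the pose at the moment of the call.
- ctrl.finish_job(): hands the job in, once; it reports no verdict.
The state is a dict: "t": time; "q": joint angles; "qd": joint speeds; "effort": joint torques, N m; "position": TCP position; "ee_rot": TCP orientation; "contact_force": force on the tool from outside, world axes, zero at the start; "wrist_torque": the same for the moment, N m; "width": finger opening in mm.
Only numpy, scipy, OpenCV 4.12 (cv2) and the standard library are available. Lean on these libraries where they do the work, as an engineer would, in place of code of your own. Each camera call takes 0.05 s, during which the arm holds its last target.

### The job

I am about to solder at the fume extractor: first swing the steel hook on its filter cover round until it sits fully home around the headed stud, then take the black upright pull of the spring-loaded inlet shutter and draw it towards the front of the extractor until it is half open. Keep holding it there and finish while still holding it at half, because the spring shuts it as soon as it is let go; never draw it wide open, or the draught takes in small parts. Leave the valve, the channel knob and the fuse holder in the wooden drawer alone.

Things in the scene. Friction and masses are not known exactly. Their poses are not given: they have to be found in the camera images.
- extractor: Grey downdraught bench fume extractor, fixed, 260 (its x) x 340 (its y) x 120 mm high to its flat top deck. Origin: centre of its underside, on the counter. x points from its front (side with the rocker switch, nearest the robot) to its back, y to its left, z up. Right half of the deck (y < 0): the inlet with its shutter. Left half: the closed grey filter cover, 6 mm thick, with the hook.
- inlet (a point): Centre of the 80 mm round inlet bore, at (50, -85, 130) mm in the extractor's frame, on the top face of the dark steel cap plate (100 x 108 mm, 10 mm above the deck, front edge 50 mm in front of this point). Two guide rails 5 mm high run from the plate to the front, 51 mm either side of the centre line; two spring tubes (62 mm either side) rise 16 mm above the deck and end 5 mm in front of the plate.
- shutter (a joint): Opening of the inlet shutter in m: 0 shut, 0.040 half, 0.080 wide open; the steel blade (92 mm wide, under the cap plate) is drawn straight along the extractor's -x, to its front. A spring always pulls it shut: 3.3 N at 0, rising 1.1 N per 10 mm to 7.7 N at half and 12.1 N wide open, plus 0.3 N friction. It starts shut and shuts by itself when let go.
- pull (a point): Grip point of the shutter's pull: a plain upright black round grip, 18 mm diameter, 11 to 51 mm above the deck, on the steel cross bar (134 x 12 mm, top 12 mm above the deck) at the blade's front end. The point is on its axis, 35 mm above the deck, and moves with the shutter; shut, it is at (-30, -85, 155) mm in the extractor's frame.
- half_mark (a point): Where the point pull comes when the shutter is exactly half open: fixed, at (-70, -85, 155) mm in the extractor's frame. On the deck outside both rails three pairs of black lines show where the axis of the pull stands when shut, half and wide open; the middle pair is longer and thicker.
- hook (a joint): Angle of the hook in rad: 0 fully closed, its jaw round the stud, against its stop, pointing to the extractor's front (-x); grows to 1.75 as it swings open to the extractor's left (+y). Seen from above it closes anticlockwise. Starts between 0.9 and 1.55 and stays where it is left (friction 0.05 N m).
- hook_pivot (a point): Pivot of the hook, a screw with a vertical axis on the filter cover, at (-30, 75, 132) mm in the extractor's frame. The hook is a flat steel bar, 88 mm from the pivot to its tip, 4 mm thick, 8 to 12 mm above the deck.
- hook_peg (a point): Grip point of the hook's upright finger peg: a steel pin, 14 mm diameter, 12 to 50 mm above the deck, 45 mm from the pivot along the hook. The point is on its axis, 40 mm above the deck, and moves with the hook.
- stud (a point): Top centre of the headed stud that the hook's jaw goes round under its head: shank 9 mm, head 18 mm diameter, top 17.5 mm above the deck; fixed on the deck 70 mm in front of the pivot.
- drawer: Shallow wooden drawer lifted out of the counter, with a brass pull and a sheet-metal base, fixed, 270 x 200 x 55 mm, standing on the counter to the left (+y) of the extractor; three steel clips are pushed over its back wall. Origin: centre of its underside.
- valve: Bystander: green glass valve standing upright in the drawer, 22 mm in diameter, 65 mm high; origin under its foot.
- channel_knob: Bystander: black plastic channel knob, skirt 48 mm in diameter, 30 mm high, lying in the drawer; origin under its centre.
- fuse_holder: Bystander: white ceramic fuse holder 26 x 58 x 24 mm lying in the drawer; origin under its centre.

How it is judged (in metres and radians):
On the way, in this order (a step that is already met when the one before it is completed fails the run):
1. the hook is swung fully home round its stud while the shutter is still shut (value of joint hook below 0.07 rad and value of joint shutter below 0.01 m), for 0.2 s.
2. the shutter is drawn to half open and steadied there, held by the gripper (value of joint shutter between 0.033 and 0.047 m and contact force between the fingers and shutter above 2 N), for 0.5 s.
At the end, for the whole second after the job is handed in: The hook is home round the stud (within 0.07 rad of its stop) and the gripper's fingers still hold the shutter (contact force above 2 N), at rest, between 33 and 47 mm open (half is 40 mm) (all of step 2 and velocity of joint shutter between -0.02 and 0.02 m/s and value of joint hook below 0.07 rad); the arm keeps its last pose, push and grip.
It fails at once if the shutter is drawn wide open (beyond 68 mm) (value of joint shutter above 0.068 m).
It fails at once if the valve in the drawer is disturbed (moved over 20 mm) (distance of valve from where it was at the start of the episode above 0.02 m).
It fails at once if the channel knob in the drawer is disturbed (moved over 20 mm) (distance of channel_knob from where it was at the start of the episode above 0.02 m).
It fails at once if the fuse holder in the drawer is disturbed (moved over 20 mm) (distance of fuse_holder from where it was at the start of the episode above 0.02 m).
It also fails if it takes over 45 s, if anything falls off the work surface, if the arm or the gripper's body presses on something with over 40 N, if the wrist force passes 120 N, or if a joint passes its speed limit or range.

## Working session

There is one attempt and no reset: what is moved stays moved. The work goes in short steps, Python scripts to look and compute and a tool call to move; the robot and the scene stay as the last step left them, time stands still between calls to the robot, and variables do not carry over. Pictures are saved under pics/ and viewed, and the job is handed in when it is done.

Besides the shell and the picture viewer there is one more tool, called after "Call:" as name([rows], argument=value, ...), one row to a line, values as JSON. jog_arm: Moves the arm, as the interface text tells. Its arguments: {"type":"object","properties":{"increments":{"type":"array","items":{"type":"array","items":{"type":"array","items":{"type":"number"}}}}},"required":["increments"]}

```bash
ls; mkdir -p pics; python3 - <<'E'
from plant import ctrl
import cv2,numpy as np
s=ctrl.observe(); print({k:np.round(v,3).tolist() for k,v in s.items()})
for n in ("side","top"):
    p,d=ctrl.grab_frame(n); cv2.imwrite(f"pics/{n}0.png",p); np.save(f"pics/{n}0.npy",d)
    c=ctrl.camera_info(n); print(n,{k:np.round(v,3).tolist() for k,v in c.items() if k in("mtx","rvec","tvec")})
E
```

```text
pics
{'t': 0.0, 'q': [-1.08, 0.508, -0.238, 1.501, 0.126, 1.149, -0.155], 'qd': [-0.0, 0.001, -0.001, 0.0, -0.002, 0.0, -0.001], 'effort': [0.0, -62.06, -2.186, -24.966, 0.013, 0.012, -0.0], 'position': [235.067, 578.545, 230.4], 'ee_rot': [0.001, 0.83, 0.558, -0.001], 'contact_force': [0.072, -0.112, 0.459], 'wrist_torque': [0.058, -0.032, -0.013], 'width': 85.944}
side {'mtx': [[414.146, 0.0, 253.137], [0.0, 414.146, 192.394], [0.0, 0.0, 1.0]], 'rvec': [0.147, -2.676, 1.586], 'tvec': [558.374, 74.611, 998.553]}
top {'mtx': [[408.588, 0.0, 253.717], [0.0, 408.588, 190.664], [0.0, 0.0, 1.0]], 'rvec': [2.088, -2.134, 0.191], 'tvec': [173.913, 570.238, 915.923]}
```

View pics/top0.png

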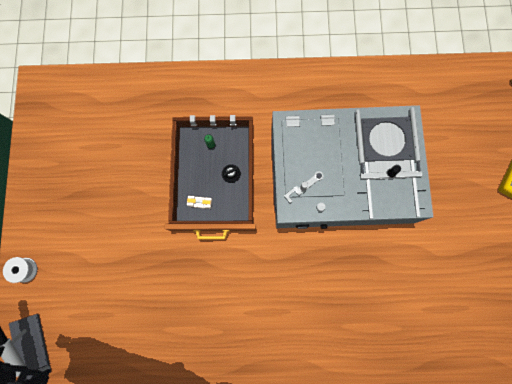

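View pics/side0.png

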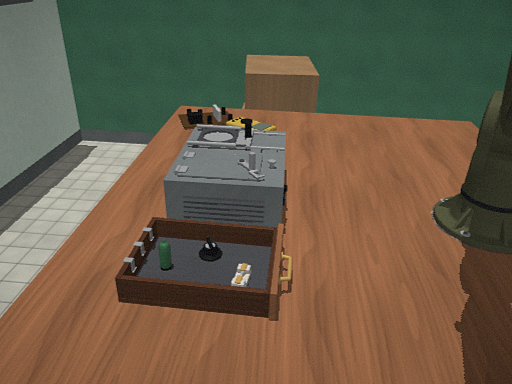

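```bash
cat > h.py <<'E'
import cv2,numpy as np
from plant import ctrl
def cam(n):
    c=ctrl.camera_info(n); R=cv2.Rodrigues(np.array(c["rvec"],float))[0]
    return np.array(c["mtx"],float),R,np.array(c["tvec"],float).ravel()
def cloud(d,n):
    K,R,t=cam(n); v,u=np.mgrid[:d.shape[0],:d.shape[1]]
    P=np.stack([(u-K[0,2])/K[0,0]*d,(v-K[1,2])/K[1,1]*d,d],-1)
    return (P-t)@R
def onplane(n,uv,z):
    K,R,t=cam(n); r=R.T@np.array([(uv[0]-K[0,2])/K[0,0],(uv[1]-K[1,2])/K[1,1],1]); o=-R.T@t
    return o+r*(z-o[2])/r[2]
def proj(n,P):
    K,R,t=cam(n); return cv2.projectPoints(np.array(P,float).reshape(-1,3),cv2.Rodrigues(R)[0],t,K,None)[0].reshape(-1,2)
E
python3 - <<'E'
from h import *
d=np.load("pics/top0.npy"); W=cloud(d,"top")
z=W[...,2]; print("counter z",np.median(z[280:300,150:400]), "deck z",np.median(z[190:200,290:300]), np.median(z[200:215,380:400]))
m=((z>108)&(z<135)&(d>0)).astype(np.uint8); m[:, :262]=0; m[:,445:]=0; m[:95]=0;m[235:]=0
n,l,st,_=cv2.connectedComponentsWithStats(m); i=1+np.argmax(st[1:,4]); p=W[l==i][:,:2].astype(np.float32)
r=cv2.minAreaRect(p); print(r, cv2.boxPoints(r))
for uv in [(273,111),(418,106),(432,218),(277,224)]: print(uv,onplane("top",uv,120).round(1))
p=cv2.imread("pics/top0.png"); cv2.imwrite("pics/top0c.png",cv2.resize(p[95:240,260:445],None,fx=4,fy=4,interpolation=cv2.INTER_CUBIC))
E
```

```text
counter z -0.08221687624519079 deck z 126.14244859180266 120.10047637786228
((622.1409912109375, -57.643402099609375), (261.6839904785156, 341.4721374511719), 0.8456287384033203) [[ 488.79346  111.14305]
 [ 493.833   -230.29192]
 [ 755.4885  -226.42986]
 [ 750.449    115.00511]]
(273, 111) [748.4 112.3 120. ]
(418, 106) [ 751.6 -222.   120. ]
(432, 218) [ 491.6 -226.9  120. ]
(277, 224) [485.9 111.2 120. ]
```

View pics/top0c.png

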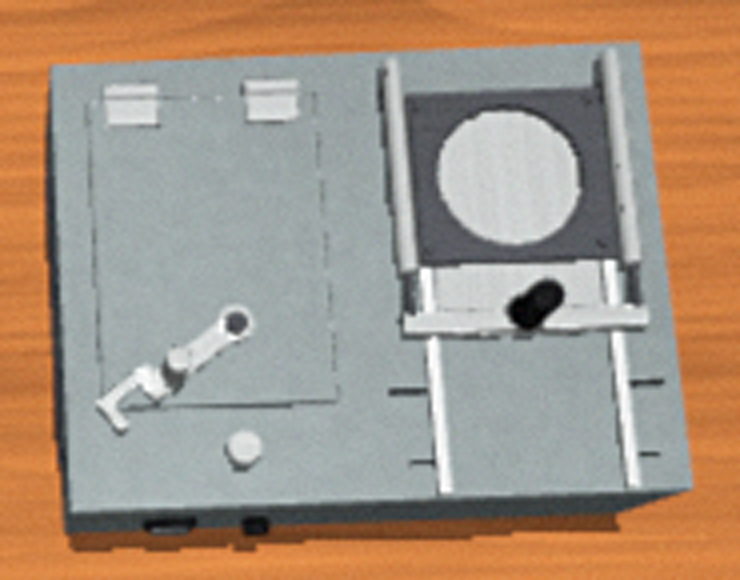

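```bash
cat >> h.py <<'E'
EX=None
def toW(P,pose):
    x,y,a=pose; c,s=np.cos(a),np.sin(a); P=np.array(P,float).reshape(-1,3)
    return np.c_[x+c*P[:,0]-s*P[:,1], y+s*P[:,0]+c*P[:,1], P[:,2]]
E
python3 - <<'E'
from h import *
from scipy.optimize import least_squares
f=lambda u,v:(260+u/4-.375,95+v/4-.375)
L=[((-30,75,133),f(236,321)),((-100,75,137.5),f(243,447)),((50,-85,130),f(509,177)),
((130,170,120),f(52,66)),((130,-170,120),f(638,43)),((-130,-170,120),f(691,488)),((-130,170,120),f(68,513))]
P=[l[0] for l in L]; U=np.array([l[1] for l in L])
r=least_squares(lambda x:(proj("top",toW(P,x))-U).ravel(),[622,-58,0.015],loss="soft_l1")
print(r.x); print((proj("top",toW(P,r.x))-U).round(2))
pose=r.x; np.save("pose.npy",pose)
pv=toW([-30,75,132],pose)[0]
pg=onplane("top",f(177,357),170); tip=onplane("top",f(112,417),131)
print("piv",pv,"pegtop",pg,"tip",tip)
for q in (pg,tip):
    v=q-pv; a=np.arctan2(v[1],v[0]); print(np.hypot(v[0],v[1]), "angle", np.pi-(a-pose[2]))
print("pull",toW([-30,-85,155],pose),"half",toW([-70,-85,155],pose))
img=cv2.imread("pics/top0.png")
img=cv2.resize(img,None,fx=4,fy=4)
pts=[(-30,75,132),(-100,75,137.5),(-30,-85,171),(-30,-85,132),(-70,-85,155),(50,-85,130)]
for a in (0.9,1.0,1.1,1.2): pts.append((-30-45*np.cos(a),75+45*np.sin(a),170))
for u in proj("top",toW(pts,pose)): cv2.circle(img,tuple(int(x) for x in u*4+1.5),3,(0,0,255),-1)
cv2.imwrite("pics/ov0.png",img[380:960,1040:1780])
E
```

```text
[ 6.21018483e+02 -5.69145238e+01  1.29317263e-02]
[[-0.47  0.44]
 [ 0.13 -0.03]
 [ 0.14 -0.47]
 [-0.7  -0.25]
 [ 0.2  -0.08]
 [ 0.3   0.6 ]
 [ 0.22 -0.23]]
piv [590.05113879  17.69126416 132.        ] pegtop [563.59355036  54.08756609 170.        ] tip [539.21794798  86.67658155 131.        ]
44.996608533619614 angle 0.9551555218306236
85.69123235966629 angle 0.9486834269663738
pull [[ 592.12015733 -142.29535766  155.        ]] half [[ 552.12350188 -142.81261229  155.        ]]
```

View pics/ov0.png

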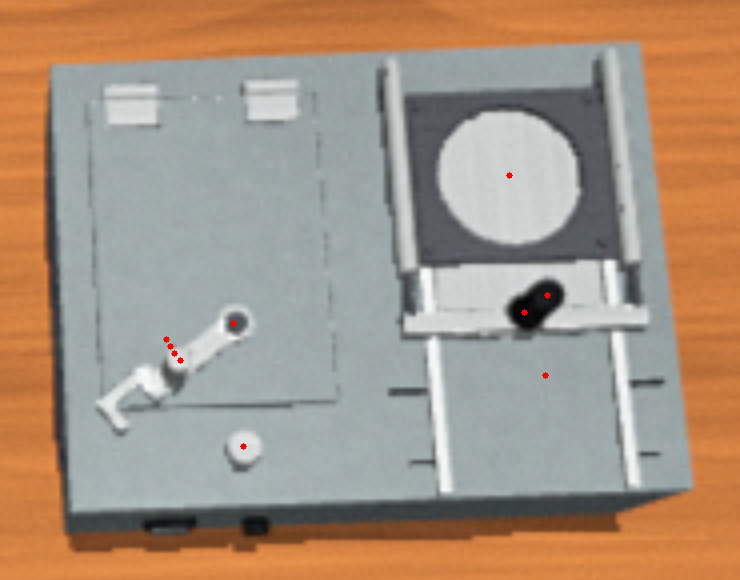

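```bash
cat >> h.py <<'E'
from scipy.spatial.transform import Rotation as Ro
def plan(targets,yaw):
    s=ctrl.observe(); q=s["ee_rot"]; R=Ro.from_quat([q[1],q[2],q[3],q[0]]).as_matrix(); p=np.array(s["position"])
    x=R[:,0]; cur=np.arctan2(x[1],x[0]); dt=np.rad2deg((cur-yaw+np.pi/2)%np.pi-np.pi/2)
    print("t",round(s["t"],2),"pos",p.round(1),"yaw",np.rad2deg(cur).round(2),"tilt",R[:,2].round(3),"w",round(s["width"],1),"F",np.round(s["contact_force"],1),"turn",dt.round(2))
    for T in targets: print(np.round(T,1),"->",(R.T@(np.array(T)-p)).round(1))
E
python3 - <<'E'
from h import *
pose=np.load("pose.npy"); 
plan([[563.6,54.1,230],[400,320,230]],pose[2])
E
```

```text
t 0.1 pos [235.1 578.6 230.5] yaw 67.89 tilt [-0.001 -0.001 -1.   ] w 85.4 F [-0.4 -0.8  0.4] turn 67.15
[563.6  54.1 230. ] -> [-362.3  501.8    1.1]
[400 320 230] -> [-177.6  250.1    0.8]
```

Call:
jog_arm([
  [[-28, 39, 0, 5, 60], [-56, 77, 0, 10, 60], [-84, 116, 0, 15, 60], [-112, 155, 0, 20, 60], [-139, 193, 0, 26, 60], [-167, 232, 0, 31, 60], [-195, 270, 0, 36, 60], [-223, 309, 0, 41, 60], [-251, 347, 0, 46, 60], [-279, 386, 0, 51, 60]],
])

```text
t: 1.1
position: [488.2, 173.1, 230.9]
ee_rot: [0.001, 0.989, 0.145, -0.001]
contact_force: [1.6, 1.0, -0.6]
width: 60.0
```

```bash
python3 - <<'E'
from h import *
pose=np.load("pose.npy"); 
plan([[563.6,54.1,230],[563.6,54.1,190]],pose[2])
E
```

```text
t 1.1 pos [488.2 173.1 230.9] yaw 16.71 tilt [-0.001 -0.001 -1.   ] w 60.0 F [ 1.6  1.  -0.6] turn 15.97
[563.6  54.1 230. ] -> [ 38.  135.7   1. ]
[563.6  54.1 190. ] -> [ 38.  135.6  41. ]
```

Call:
jog_arm([
  [[10, 40, 0, 5, 60], [20, 80, 0, 10, 60], [30, 115, 0, 14, 60], [38, 135.5, 5, 16, 60], [38, 135.5, 30, 16, 60], [38, 135.5, 40, 16, 60], [38, 135.5, 40, 16, 60]],
])

```text
t: 1.8
position: [562.0, 55.4, 189.0]
ee_rot: [0.001, 1.0, 0.007, -0.003]
contact_force: [-0.5, 0.2, -0.1]
width: 60.3
```

```bash
python3 - <<'E'
from h import *
pose=np.load("pose.npy"); 
plan([[563.6,54.1,145]],pose[2])
for n in ("wrist","top"):
    p,d=ctrl.grab_frame(n); cv2.imwrite(f"pics/{n}1.png",p); np.save(f"pics/{n}1.npy",d)
E
```

```text
t 1.8 pos [562.   55.4 189. ] yaw 0.82 tilt [-0.005 -0.001 -1.   ] w 60.3 F [-0.5  0.2 -0.1] turn 0.08
[563.6  54.1 145. ] -> [ 1.9  1.3 44. ]
```

View pics/wrist1.png

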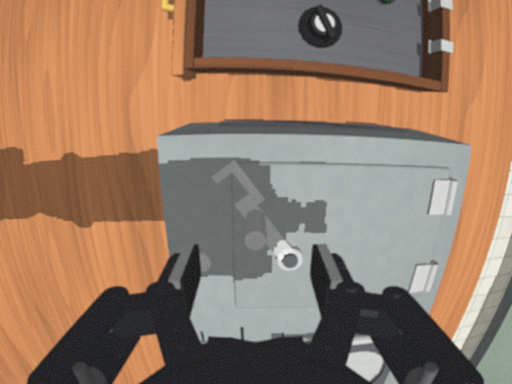

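View pics/top1.png

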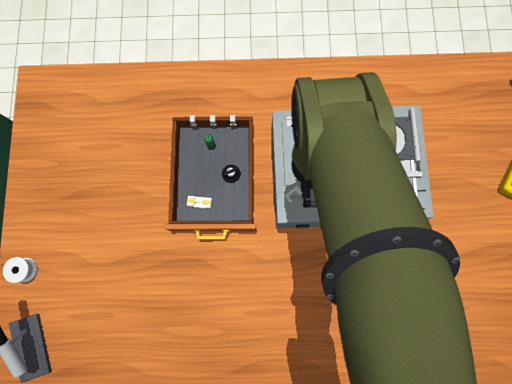

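```bash
cat >> h.py <<'E'
def wr(uv,z):
    K,R,t=cam("wrist"); a=np.array([uv[0]-K[0,2],uv[1]-K[1,2]]); r=np.hypot(*a); th=r/K[0,0]
    ray=np.r_[np.sin(th)*a/r,np.cos(th)]; ray=R.T@ray; o=-R.T@t
    return o+ray*(z-o[2])/ray[2]
E
python3 - <<'E'
from h import *
p=cv2.imread("pics/wrist1.png"); cv2.imwrite("pics/wrist1c.png",cv2.resize(p[140:340,150:350],None,fx=3,fy=3))
print(wr((256,241),170),wr((290,259),134), wr((206,265),137.5))
pose=np.load("pose.npy"); print(toW([[-30,75,132],[-100,75,137.5]],pose))
E
```

```text
[563.95805993  53.63618596 170.        ] [591.0921209   19.21957153 134.        ] [525.68451209  14.59414085 137.5       ]
[[590.05113879  17.69126416 132.        ]
 [520.05699174  16.78606855 137.5       ]]
```

View pics/wrist1c.png

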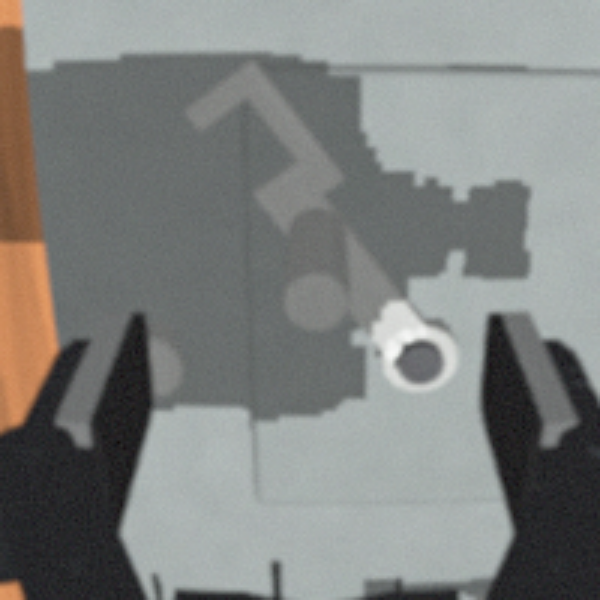

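Call:
jog_arm([
  [[2, 1.5, 15, 0, 60], [2, 1.5, 30, 0, 60], [2, 1.5, 43, 0, 60], [2, 1.5, 43, 0, 0], [2, 1.5, 43, 0, 0], [2, 1.5, 43, 0, 0], [2, 1.5, 43, 0, 0], [2, 1.5, 43, 0, 0]],
])

```text
t: 2.7
position: [565.0, 54.8, 149.3]
ee_rot: [-0.0, 1.0, 0.008, -0.001]
contact_force: [-4.3, 2.1, 6.0]
width: 11.8
```

```bash
python3 - <<'E'
from h import *
pose=np.load("pose.npy"); 
s=ctrl.observe(); p=np.array(s["position"]); a0=0.95
pv=toW([-30,75,132],pose)[0]; v=p-pv; a=pose[2]+np.pi-np.arctan2(v[1],v[0]); print("ang",a,np.hypot(v[0],v[1]))
T=[]
for k in np.r_[np.linspace(a,0,8),-0.08]:
    q=toW([-30-45*np.cos(k),75+45*np.sin(k),p[2]],pose)[0]; T.append(q)
plan(T,pose[2])
E
```

```text
ang 0.9903650429670598 44.76186507146107
t 2.7 pos [565.   54.8 149.3] yaw 0.86 tilt [-0.001  0.    -1.   ] w 11.8 F [-4.3  2.1  6. ] turn 0.12
[564.9  55.  149.3] -> [-0.1 -0.2  0. ]
[559.9  51.1 149.3] -> [-5.2  3.6  0. ]
[555.5  46.5 149.3] -> [-9.7  8.2  0. ]
[551.8  41.3 149.3] -> [-13.5  13.3   0. ]
[548.8  35.7 149.3] -> [-16.5  18.9   0. ]
[546.7  29.7 149.3] -> [-18.7  24.8   0. ]
[545.4  23.5 149.3] -> [-20.1  31.    0. ]
[545.1  17.1 149.3] -> [-20.5  37.4   0. ]
[545.2  13.5 149.3] -> [-20.4  41.    0. ]
```

```bash
python3 - <<'E'
from h import *
p,d=ctrl.grab_frame("wrist"); cv2.imwrite("pics/wrist2.png",p); s=ctrl.observe(); print(s["width"],s["position"],s["contact_force"])
E
```

```text
11.716101745766721 [565.02852579  54.81421713 149.26500944] [-3.7951059   1.89233501  6.1723592 ]
```

View pics/wrist2.png

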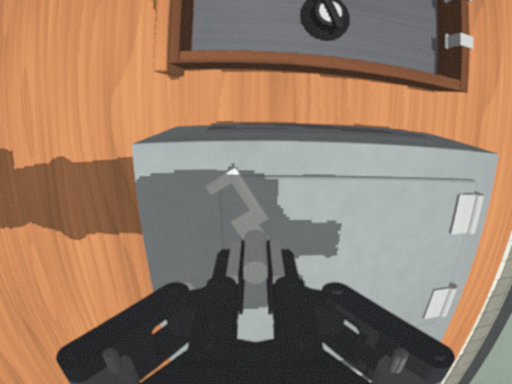

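Call:
jog_arm([
  [[-5, 3.5, 0, 0, 0], [-10, 8, 0, 0, 0], [-13.5, 13.5, 0, 0, 0], [-16.5, 19, 0, 0, 0], [-18.5, 25, 0, 0, 0], [-20, 31, 0, 0, 0], [-20.5, 37.5, 0, 0, 0], [-20.5, 41, 0, 0, 0], [-20.5, 43, 0, 0, 0], [-20.5, 43, 0, 0, 0]],
])

```text
t: 3.75
position: [544.3, 14.2, 149.4]
ee_rot: [-0.002, 1.0, 0.009, -0.001]
contact_force: [-2.8, 9.4, 3.1]
width: 11.4
```

```bash
cat > ck.py <<'E'
from h import *
import sys
pose=np.load("pose.npy"); plan([],pose[2])
s=ctrl.observe(); p=np.array(s["position"]); pv=toW([-30,75,132],pose)[0]; v=p-pv; print("ang",pose[2]+np.pi-np.arctan2(v[1],v[0])%(2*np.pi),np.hypot(v[0],v[1]))
p,d=ctrl.grab_frame("wrist"); cv2.imwrite(sys.argv[1],p)
E
python3 ck.py pics/wrist3.png
```

```text
t 3.75 pos [544.3  14.2 149.4] yaw 1.02 tilt [-0.003  0.004 -1.   ] w 11.4 F [-2.8  9.4  3.1] turn 0.28
ang -0.06385319093895925 45.88738485053474
```

View pics/wrist3.png

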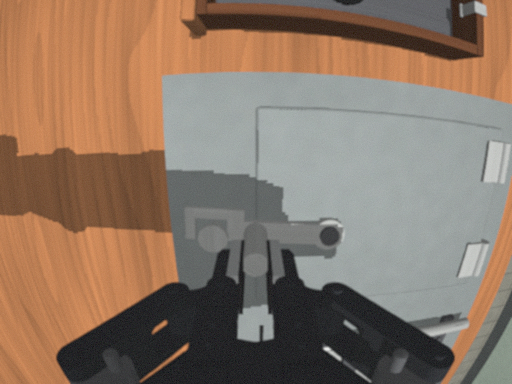

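Call:
jog_arm([
  [[0, 1, 0, 0, 0], [0, 1, 0, 0, 0], [0, 1, 0, 0, 60], [0, 0, 0, 0, 60], [0, -1, 0, 0, 60], [0, -1, -20, 0, 60], [0, -1, -45, 0, 60], [0, -1, -55, 0, 60], [0, -1, -55, 0, 60]],
])

```text
t: 4.7
position: [545.3, 14.6, 205.7]
ee_rot: [-0.002, 1.0, 0.009, 0.0]
contact_force: [-0.0, -0.1, -0.6]
width: 59.8
```

```bash
python3 ck.py pics/wrist4.png; python3 - <<'E'
from h import *
pose=np.load("pose.npy"); plan([toW([-30,-85,200],pose)[0]],pose[2])
E
```

```text
t 4.7 pos [545.3  14.6 205.7] yaw 1.0 tilt [ 0.     0.004 -1.   ] w 59.8 F [-0.  -0.1 -0.6] turn 0.26
ang -0.05499398774926911 44.869165666392995
t 4.75 pos [544.6  14.8 204.5] yaw 1.01 tilt [-0.002  0.004 -1.   ] w 60.0 F [-0.1 -0.1 -0.7] turn 0.27
[ 592.1 -142.3  200. ] -> [ 44.8 157.9   3.9]
```

View pics/wrist4.png

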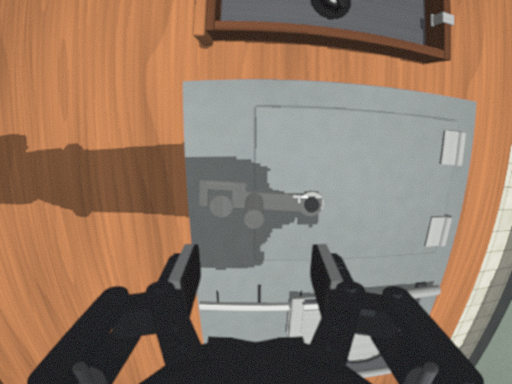

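```bash
python3 - <<'E'
from h import *
pose=np.load("pose.npy"); pg=wr((254,218),170); pv=wr((312,204),134); st=wr((220,206.5),137.5)
print(pg,pv,st); print(toW([[-75,75,170],[-30,75,132],[-100,75,137]],pose))
p=cv2.imread("pics/wrist4.png"); cv2.imwrite("pics/wrist4c.png",cv2.resize(p[150:260,180:340],None,fx=4,fy=4))
E
```

```text
[543.83711219  22.95141617 170.        ] [588.5540977   20.15888469 134.        ] [518.03471308  18.21383877 137.5       ]
[[545.0549014   17.1093527  170.        ]
 [590.05113879  17.69126416 132.        ]
 [520.05699174  16.78606855 137.        ]]
```

View pics/wrist4c.png

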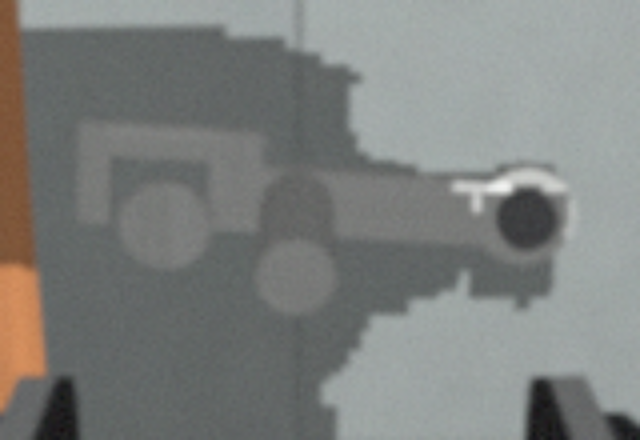

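```bash
cat > rect.py <<'E'
from h import *
def rectify(png,z,x0,x1,y0,y1,k,pose,R,t,K):
    # output rows: x decreasing down ; cols y decreasing to right (extractor frame)
    p=cv2.imread(png); xs=np.arange(x1,x0,-1/k); ys=np.arange(y1,y0,-1/k)
    X,Y=np.meshgrid(xs,ys,indexing="ij"); W=toW(np.c_[X.ravel(),Y.ravel(),np.full(X.size,z)],pose)
    C=W@R.T+t; r=np.hypot(C[:,0],C[:,1]); th=np.arctan2(r,C[:,2]); u=K[0,2]+K[0,0]*th*C[:,0]/r; v=K[1,2]+K[1,1]*th*C[:,1]/r
    return cv2.remap(p,u.reshape(X.shape).astype(np.float32),v.reshape(X.shape).astype(np.float32),cv2.INTER_CUBIC)
if __name__=="__main__":
    import sys
    pose=np.load("pose.npy"); K,R,t=cam("wrist")
    im=rectify(sys.argv[1],float(sys.argv[3]),-140,-10,30,120,6,pose,R,t,K)
    im=cv2.convertScaleAbs(im,alpha=1.6)
    for x in range(-140,-10,10): cv2.line(im,(0,int((-10-x)*6)),(8,int((-10-x)*6)),(0,0,255),1)
    cv2.line(im,(int((120-75)*6),0),(int((120-75)*6),im.shape[0]),(0,0,255),1)
    cv2.imwrite(sys.argv[2],cv2.resize(im,None,fx=.75,fy=.75)) 
E
python3 rect.py pics/wrist4.png pics/rect4.png 132
```

```text
(no output)
```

View pics/rect4.png

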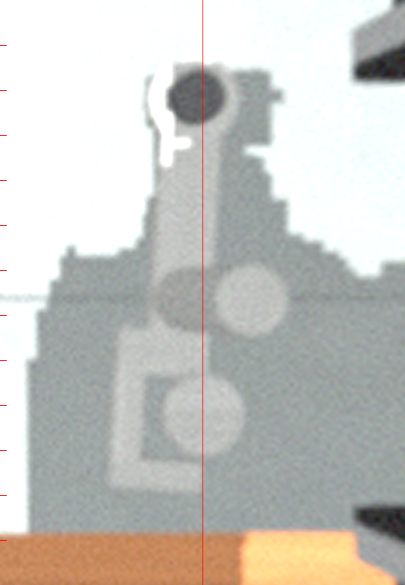

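Call:
jog_arm([
  [[0, -20, 0, 0, 0], [0, -42, 0, 0, 0], [0, -42, 0, 0, 0], [0, -42, 25, 0, 0], [0, -42, 50, 0, 0], [0, -42, 58, 0, 0], [0, -35, 58, 0, 0], [0, -28, 58, 0, 0], [0, -24, 58, 0, 0], [0, -22, 58, 0, 0]],
])

```text
t: 5.75
position: [544.5, 36.3, 147.5]
ee_rot: [-0.002, 1.0, 0.008, -0.0]
contact_force: [-0.9, 1.3, 1.3]
width: -0.3
```

```bash
python3 ck.py pics/wrist5.png;python3 rect.py pics/wrist5.png pics/rect5.png 132
```

```text
t 5.75 pos [544.5  36.3 147.5] yaw 0.95 tilt [-0.     0.004 -1.   ] w -0.3 F [-0.9  1.3  1.3] turn 0.21
ang 0.39971644903923975 49.204285499291366
```

View pics/wrist5.png

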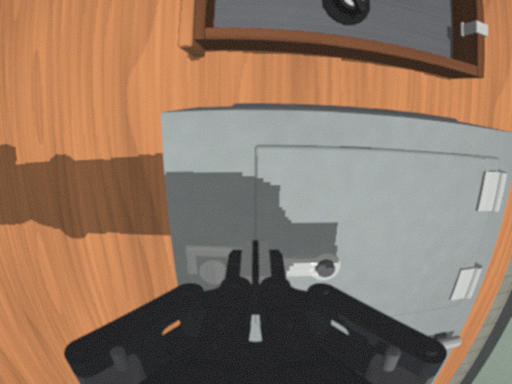

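View pics/rect5.png

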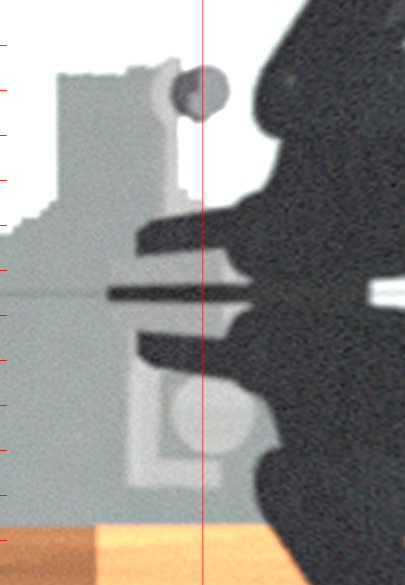

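Call:
jog_arm([
  [[0, 2, 0, 0, 0], [0, 4, 0, 0, 0], [0, 6, 0, 0, 0], [0, 8, 0, 0, 0], [0, 8, 0, 0, 0]],
])

```text
t: 6.3
position: [544.5, 35.0, 147.7]
ee_rot: [-0.006, 1.0, 0.011, -0.0]
contact_force: [-0.9, 16.1, 1.3]
width: 0.2
```

```bash
python3 ck.py pics/wrist6.png;python3 rect.py pics/wrist6.png pics/rect6.png 132
```

```text
t 6.3 pos [544.5  35.  147.7] yaw 1.27 tilt [-0.     0.011 -1.   ] w 0.2 F [-0.9 16.1  1.3] turn 0.53
ang 0.3756307095328153 48.73468058997624
```

View pics/rect6.png

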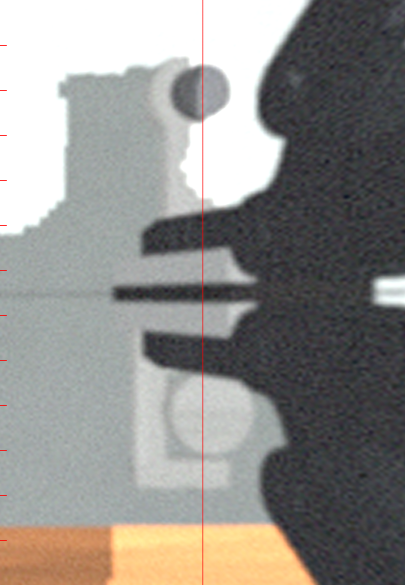

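Call:
jog_arm([
  [[0, 6, 0, 0, 0], [0, 0, 0, 0, 0], [0, -10, 0, 0, 0], [0, -10, -20, 0, 20], [0, -10, -45, 0, 60], [0, -10, -55, 0, 60], [0, -10, -55, 0, 60]],
])

```text
t: 7.05
position: [545.2, 44.3, 204.1]
ee_rot: [-0.006, 1.0, 0.011, 0.002]
contact_force: [-0.0, -0.4, 0.8]
width: 58.0
```

```bash
python3 ck.py pics/wrist7.png;python3 rect.py pics/wrist7.png pics/rect7.png 132
python3 - <<'E'
from h import *
pose=np.load("pose.npy"); plan([toW([-30,-85,200],pose)[0],toW([-30,-85,140],pose)[0]],pose[2])
E
```

```text
t 7.05 pos [545.2  44.3 204.1] yaw 1.26 tilt [ 0.003  0.011 -1.   ] w 58.0 F [-0.  -0.4  0.8] turn 0.52
ang 0.5489941090416597 52.16022569875243
t 7.1 pos [544.5  44.4 203. ] yaw 1.26 tilt [ 0.001  0.011 -1.   ] w 60.0 F [-0.2  0.1 -0.9] turn 0.52
[ 592.1 -142.3  200. ] -> [ 43.5 187.7   1. ]
[ 592.1 -142.3  140. ] -> [ 43.4 188.4  61. ]
```

View pics/rect7.png

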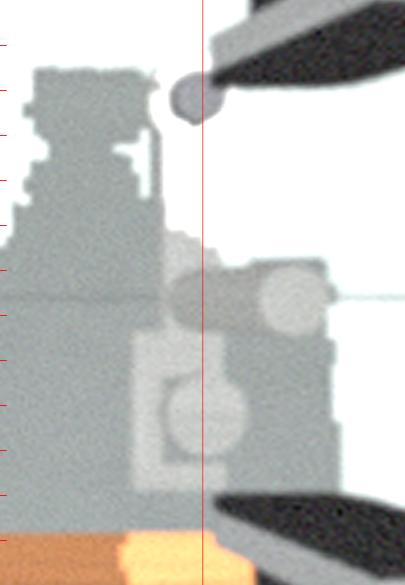

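Call:
jog_arm([
  [[10, 40, -5, 0.5, 60], [20, 80, -5, 0.5, 60], [30, 120, -5, 0.5, 60], [38, 155, -5, 0.5, 60], [42, 180, 0, 0.5, 60], [43.5, 188, 5, 0.5, 60], [43.5, 188, 10, 0.5, 60], [43.5, 188, 10, 0.5, 60]],
])

```text
t: 7.9
position: [591.4, -140.5, 189.3]
ee_rot: [-0.006, 1.0, 0.007, -0.001]
contact_force: [-0.3, 0.7, 0.2]
width: 59.8
```

```bash
python3 ck.py pics/wrist8.png
python3 - <<'E'
from h import *
pose=np.load("pose.npy"); plan([toW([-30,-85,140],pose)[0]],pose[2])
E
```

```text
t 7.9 pos [ 591.4 -140.5  189.3] yaw 0.85 tilt [-0.002  0.013 -1.   ] w 59.8 F [-0.3  0.7  0.2] turn 0.1
ang -1.5662815141601052 158.15387898030482
t 7.95 pos [ 591.8 -140.1  190. ] yaw 0.89 tilt [-0.001  0.013 -1.   ] w 59.9 F [-0.1  0.4  0.6] turn 0.15
[ 592.1 -142.3  140. ] -> [ 0.3  2.8 50. ]
```

View pics/wrist8.png

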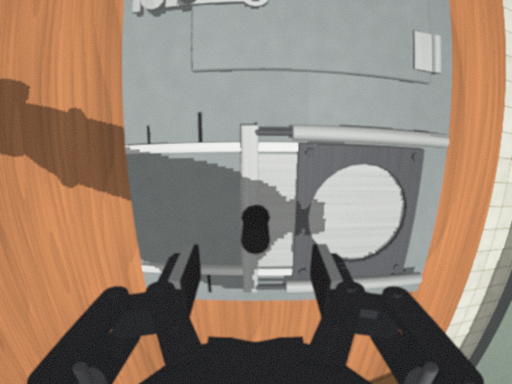

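Call:
jog_arm([
  [[0.5, 2.5, 20, 0, 60], [0.5, 2.5, 40, 0, 60], [0.5, 2.5, 50, 0, 60], [0.5, 2.5, 50, 0, 60], [0.5, 2.5, 50, 0, 0], [0.5, 2.5, 50, 0, 0], [0.5, 2.5, 50, 0, 0], [0.5, 2.5, 50, 0, 0], [0.5, 2.5, 50, 0, 0], [0.5, 2.5, 50, 0, 0]],
])

```text
t: 8.95
position: [591.5, -142.1, 141.2]
ee_rot: [-0.006, 1.0, 0.008, -0.001]
contact_force: [-4.8, 1.2, 7.1]
width: 15.3
```

```bash
python3 ck.py pics/wrist9.png
python3 - <<'E'
from h import *
pose=np.load("pose.npy"); plan([toW([-70,-85,ctrl.observe()["position"][2]],pose)[0]],pose[2])
E
```

```text
t 8.95 pos [ 591.5 -142.1  141.2] yaw 0.87 tilt [-0.001  0.013 -1.   ] w 15.3 F [-4.8  1.2  7.1] turn 0.13
ang -1.5668009423524532 159.82524444978657
t 9.0 pos [ 591.5 -142.1  141.2] yaw 0.88 tilt [-0.001  0.013 -1.   ] w 15.6 F [-3.9  1.1  7.2] turn 0.13
[ 552.1 -142.8  141.2] -> [-39.4   0.1   0. ]
```

View pics/wrist9.png

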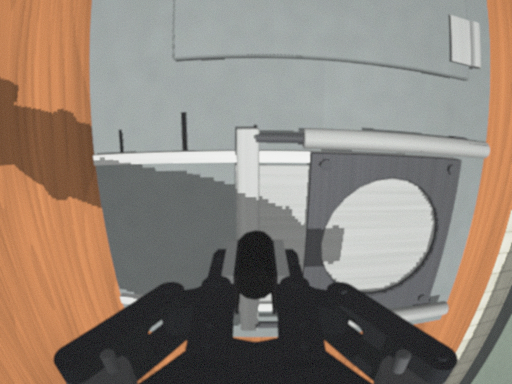

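Call:
jog_arm([
  [[-4, 0, 0, 0, 0], [-9, 0, 0, 0, 0], [-14, 0, 0, 0, 0], [-19, 0, 0, 0, 0], [-24, 0, 0, 0, 0], [-29, 0, 0, 0, 0], [-34, 0, 0, 0, 0], [-38, 0, 0, 0, 0], [-40, 0, 0, 0, 0], [-40, 0, 0, 0, 0]],
])

```text
t: 10.0
position: [552.5, -142.7, 141.3]
ee_rot: [-0.006, 1.0, 0.008, 0.001]
contact_force: [6.8, 0.1, -8.7]
width: 15.7
```

```bash
python3 ck.py pics/wrist10.png
python3 - <<'E'
from h import *
pose=np.load("pose.npy"); plan([toW([-70,-85,ctrl.observe()["position"][2]],pose)[0]],pose[2])
E
```

```text
t 10.0 pos [ 552.5 -142.7  141.3] yaw 0.89 tilt [ 0.001  0.013 -1.   ] w 15.7 F [ 6.8  0.1 -8.7] turn 0.15
ang -1.3275365265726538 164.69888598017263
t 10.05 pos [ 552.6 -142.6  141.2] yaw 0.89 tilt [ 0.001  0.013 -1.   ] w 15.2 F [ 7.2 -1.  -8.1] turn 0.15
[ 552.1 -142.8  141.2] -> [-0.5  0.2 -0. ]
```

View pics/wrist10.png

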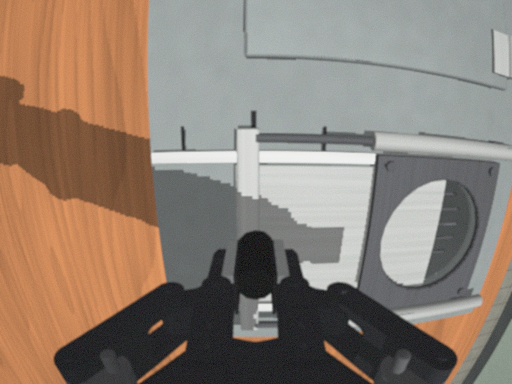

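```bash
python3 - <<'E'
from h import *
pose=np.load("pose.npy")
p=cv2.imread("pics/wrist10.png"); cv2.imwrite("pics/w10c.png",cv2.resize(p[100:190,160:380],None,fx=3.5,fy=3.5,interpolation=cv2.INTER_CUBIC))
inv=lambda W:(np.array([[np.cos(pose[2]),np.sin(pose[2])],[-np.sin(pose[2]),np.cos(pose[2])]])@(W[:2]-pose[:2])).round(1)
print("bar end L",inv(wr((236,130),132)),"R",inv(wr((258,130),132)),"half line",inv(wr((253.5,118),120)),"wide",inv(wr((183,135),120)),"shut",inv(wr((324,135),120)))
E
```

```text
bar end L [-79.3 -17.7] R [-68.1 -17.7] half line [-70.4 -12.1] wide [-110.2  -21. ] shut [-30.7 -20.9]
```

View pics/w10c.png

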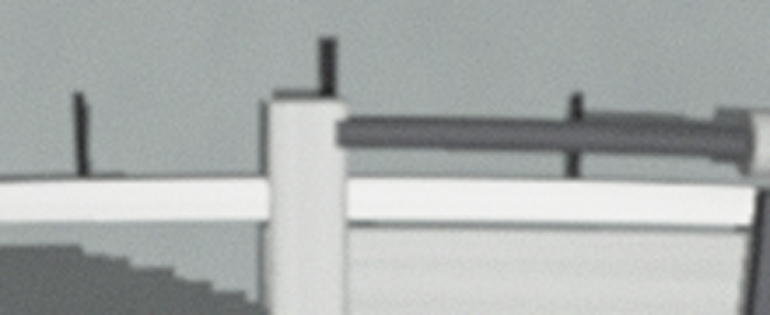

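Call:
jog_arm([
  [[-1, 0, 0, 0, 0], [-1.5, 0, 0, 0, 0], [-1.5, 0, 0, 0, 0], [-1.5, 0, 0, 0, 0], [-1.5, 0, 0, 0, 0], [-1.5, 0, 0, 0, 0], [-1.5, 0, 0, 0, 0], [-1.5, 0, 0, 0, 0], [-1.5, 0, 0, 0, 0], [-1.5, 0, 0, 0, 0]],
])

```text
t: 11.05
position: [552.2, -142.6, 141.2]
ee_rot: [-0.006, 1.0, 0.008, 0.002]
contact_force: [7.4, -0.3, -7.4]
width: 15.4
```

```bash
python3 ck.py pics/wrist11.png
python3 - <<'E'
from h import *
s=ctrl.observe(); print(s["position"],np.abs(s["qd"]).max())
g=lambda n:cv2.cvtColor(cv2.imread(n),cv2.COLOR_BGR2GRAY)
a=g("pics/wrist9.png")[170:225,225:270]
for n in (10,11):
    b=g(f"pics/wrist{n}.png")
    for y0,y1 in ((165,180),(185,205)): print(n,[b.astype(int)[y0:y1,225:270].mean(0).round()[[5,8,10,11,12,13,14,20,28,30,32,33,34,35,36]].tolist()])
b=g("pics/wrist9.png").astype(int)
for y0,y1 in ((165,180),(185,205)): print(9,b[y0:y1,225:270].mean(0).round()[[5,8,10,11,12,13,14,20,28,30,32,33,34,35,36]].tolist())
for n in ("side","top"):
    p,d=ctrl.grab_frame(n); cv2.imwrite(f"pics/{n}11.png",p)
p=cv2.imread("pics/side11.png")[100:220,150:310]; cv2.imwrite("pics/side11c.png",cv2.resize(p,None,fx=4.5,fy=4.5,interpolation=cv2.INTER_CUBIC))
E
```

```text
t 11.05 pos [ 552.2 -142.6  141.2] yaw 0.91 tilt [ 0.004  0.012 -1.   ] w 15.4 F [ 7.4 -0.3 -7.4] turn 0.17
ang -1.3260897860172434 164.7133244097248
[ 552.20491094 -142.64389429  141.25625502] 0.002496621650874168
10 [[169.0, 145.0, 144.0, 167.0, 179.0, 194.0, 206.0, 215.0, 217.0, 216.0, 206.0, 193.0, 194.0, 205.0, 209.0]]
10 [[105.0, 105.0, 110.0, 119.0, 132.0, 145.0, 152.0, 177.0, 190.0, 190.0, 180.0, 167.0, 160.0, 165.0, 174.0]]
11 [[169.0, 164.0, 159.0, 174.0, 183.0, 196.0, 206.0, 215.0, 217.0, 216.0, 202.0, 186.0, 186.0, 202.0, 209.0]]
11 [[108.0, 107.0, 112.0, 121.0, 135.0, 152.0, 166.0, 176.0, 190.0, 190.0, 180.0, 164.0, 158.0, 164.0, 169.0]]
9 [168.0, 163.0, 158.0, 174.0, 185.0, 198.0, 208.0, 216.0, 218.0, 217.0, 205.0, 187.0, 188.0, 204.0, 211.0]
9 [103.0, 104.0, 112.0, 123.0, 138.0, 150.0, 158.0, 175.0, 183.0, 184.0, 184.0, 168.0, 163.0, 169.0, 174.0]
```

View pics/side11c.png

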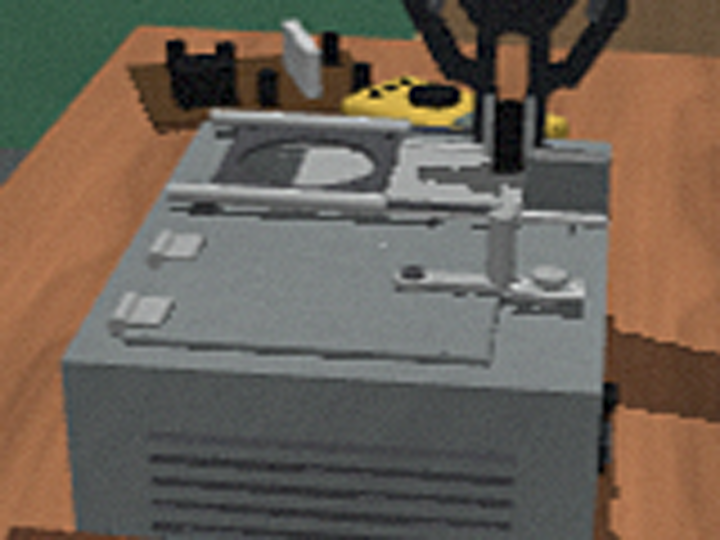

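View pics/top11.png

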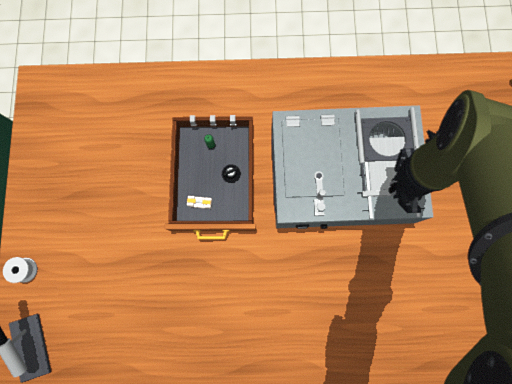

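```bash
python3 -c "
from plant import ctrl
print(ctrl.finish_job()); s=ctrl.observe(); print(s['t'],s['position'],s['width'],s['contact_force'])"
```

```text
the job is handed in; nothing more can be done
None
the job is handed in; nothing more can be done
```

The hook is home round its stud, and I handed the job in at about 11 s with the gripper still holding the shutter at about half open.

- **Hook:** My first swing, gripping the peg, left the hook about 0.07–0.09 rad open in the wrist picture, although the gripper position alone suggested it was closed. I then pushed the peg with closed fingers until it stopped under 16 N. The tool position there matched the closed angle, and later pictures show the hook straight with its jaw round the stud.
- **Shutter:** I drew the pull 39.3 mm from shut. The cross bar kept the same place in the wrist picture before and after, so it did not slip in the grip. The pulling force was 7.4 N, against about 7.9 N expected at half (7.7 N spring plus 0.3 N friction). It was at rest with the pull gripped at 15.4 mm opening.
- **Disagreement:** A rougher pixel reading of the cross bar against the half mark came out about 3 mm further open, at roughly 43 mm. That is still inside the 33–47 mm band.
- **Drawer:** The valve, channel knob and fuse holder stand where they were in the last top picture.

The hand-in gave no verdict, and the arm could not be read afterwards, so the final second is not confirmed by a measurement.

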